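Show the hidden mark to the inspection camera

TASK

Wake the inspection camera by pressing the green, then the yellow, then the blue key on the console, one at a time and each fully down. Then take the mirror's yellow handle and turn the mirror until the camera's red line, reflected, lands near the middle of the orange mark on the white case, so that the camera sees the mark. The mirror springs back, so finish while still holding the handle with the mirror still at that angle; leave the case and everything else on the table where it stands.

Things in the scene. Friction and masses are not known exactly. Their poses are not given: they have to be found in the camera images.
- stand: Fixed inspection stand, plate 360 x 70 x 12 mm. Origin on the table under the mirror's pivot; its x axis points along the plate to the white camera, whose lens looks back at the pivot from 217 mm away, 62 mm above the table (camera top at 90 mm). A thin red line, the camera's aiming beam, runs from lens to mirror. Position and yaw vary.
- mirror (a joint): Turn of the upright mirror (86 mm wide, top 102 mm above the table) about a vertical axis in its glass, above the stand's origin, rad. 0 = rest, glass facing the camera squarely (normal along the stand's +x); grows clockwise seen from above, stop at 1.0. A spring turns it back to 0 (torque 0.075 N m + 0.25 N m per rad, about 1 to 3.5 N at the handle).
- handle: Yellow upright round pin, 16 mm diameter, on a lever behind the mirror, 90 mm from its axis: in the stand's frame at (-90 cos q, 90 sin q) mm at mirror joint value q. Origin on the pin's axis at gripping height, 102 mm above the table; the pin reaches 25 mm above and 43 mm below that; the lever's top is 69 mm above the table. The pin spins freely about its own axis.
- sight: The camera's sight line after reflection: a thin red line, drawn 230 mm long, level, 62 mm above the table. Origin at the mirror's pivot, x axis along the reflected line. As with any mirror it swings clockwise (from above) by twice the mirror's turn; at 0 it runs straight back to the camera.
- case: White display case under inspection, 70 x 70 x 100 mm, 0.3 to 0.5 kg, loose, standing on the table clockwise (from above) of the camera as seen from the mirror. Origin at the centre of its underside; its +x wall bears the orange mark and is turned roughly to the mirror.
- mark (a point): Centre of the orange square mark (44 mm) on the case's wall, 62 mm above the table, 165 to 275 mm from the mirror's pivot; an orange strip on the case's top edge stands over it.
- console: Fixed white key console, 110 x 190 x 45 mm, origin at the centre of its underside. Three round spring keys on top in a row along its y axis, 55 mm apart; which colour is where varies.
- green (a joint): Travel of the green key, m: 0 up, 0.006 fully down; springs back; fully down takes about 4 N. It counts as pressed beyond 0.004.
- green_top (a point): Centre of the top face of the green key (30 mm diameter) when up; pressed straight down.
- yellow (a joint): Travel of the yellow key, m: 0 up, 0.006 fully down; springs back; fully down takes about 4 N. It counts as pressed beyond 0.004.
- yellow_top (a point): Centre of the top face of the yellow key (30 mm diameter) when up; pressed straight down.
- blue (a joint): Travel of the blue key, m: 0 up, 0.006 fully down; springs back; fully down takes about 4 N. It counts as pressed beyond 0.004.
- blue_top (a point): Centre of the top face of the blue key (30 mm diameter) when up; pressed straight down.
- bottle: Bystander: blue bottle, 72 mm diameter, 190 mm tall; origin low on it. Leave it alone.
- mug: Bystander: white mug, 80 mm diameter, 90 mm tall; origin low on it. Leave it alone.
- tape: Bystander: tape roll lying flat, 90 mm diameter, 24 mm tall; origin low on it. Leave it alone.
- screwdriver: Bystander: screwdriver lying on the table; origin low on it. Leave it alone.
- hammer: Bystander: hammer lying on the table; origin low on it. Leave it alone.
- jar: Bystander: amber jar, 60 mm diameter, 65 mm tall; origin low on it. Leave it alone.
Mind the look-alikes: they are no part of the job. What is shaped like the case but black or purple is not meant.

How it is judged:
By the outcome, as a careful person would: the job done as asked, in the order asked, and still so for the second after the job is handed in, while the arm keeps its last pose, push and grip.
It also fails if it takes over 54 s, if anything falls off the work surface, if the arm or the gripper's body presses on something with over 40 N, if the wrist force passes 120 N, or if a joint passes its speed limit or range.

ROBOT

A 6-joint arm with a two-finger parallel gripper is mounted at the origin on the work surface. World frame = base frame: x ahead of the robot, y to its left, z up, the work surface at z = 0. Lengths are in m, angles in rad, forces in N, time in s.
With the tool pointing down it reaches from about 0.375 to 0.9 m from the base axis. Payload 3.1 kg.
Tool frame: the origin (TCP) lies at the very end of the fingers, on their centre line; the grasp point (between the pads) lies 19 mm behind it; z points along the fingers, y is the line along which they close (so a half turn about z gives the same grasp; the last joint's range is limited). The gripper opens to 87 mm and grips with 3 to 60 N. Pads are 19 mm wide; open, the fingers measure 117 mm over their backs; the gripper's body (75 mm by 190 mm) begins 51 mm behind the grasp point.
Start: joints at [-1.46, 0.527, 1.433, -0, 1.181, -0.178], TCP at [0.179, -0.599, 0.188] pointing down, gripper open.
Joint ranges: [-3.08, 3.08], [-0.75, 2.2], [0.22, 2.44], [-1.43, 4.57], [0, 2.65], [-2.85, 2.85]. Speed limits (rad/s): [2.79, 2.79, 3.14, 3.14, 3.14, 3.14].

INTERFACE

Orientations are given as a unit quaternion [x, y, z, w].
In Python, from rig import robot gives the robot as it stands. The module is installed in compiled form; this text tells all that it offers.
- The arm moves only by the tool servo_tool, never from a script. Its argument "rows" is one flat list of numbers, 5 for each row, row after row: the closure, from -1 (fully open) to 1 (shut), so that 0 is half open, then the shift along the tool's x, y, z in m, then the turn about the tool's z in degrees. A call has 1 to 5 rows; each row shifts and turns the commanded pose from where the row before left it, along the tool's axes as they then stand; what a row does not reach is not made up. A row lasts 1/12 s, in which the tool goes at most 41.7 mm and 7.16 degrees, less where a joint would pass 70% of its speed; a pose out of reach is approached as far as the arm can. A call with a gripper value outside its range is refused whole. The fingers move at their own pace and stop on an object; "newtons" is the grip in N (left out, the last holds). Time passes only in rows, so rows that do not move let the fingers close. It gives the time, the measured TCP pose, the force, the opening and the grip force at its end, in the units of the state.
- robot.get_obs(): the state, without advancing time (a new reading comes with each control period).
- robot.camera(name): name is "side" or "top" or "wrist"; returns a dict with "pixels" (384x512x3 uint8, red, green, blue), "intrinsics" (3x3 intrinsics, pixels), "rvec" (rotation vector, rad) and "tvec" (3), from world to camera coordinates, as OpenCV has them; the wrist camera has in their place "mount" (4x4, takes a point from camera to tool coordinates, whose origin is the TCP and whose axes are the flange's). Camera axes: x right, y down, z forward; pixel columns grow to the right and rows downward; lengths in m; the calibration is good to about 2 mm. The wrist camera is an equidistant fisheye: a pixel r from the principal point sees the ray r / f radians off the axis. A picture is of the moment at which its call begins: read the wrist's pose just before it. There is no depth.
- robot.hand_in(): hands the job in; it is judged then, once.
Trained networks look in a picture, given as the dict that the camera call returned (one of the last four; its "shot" number tells which), for a name from the list of things; names that differ only in an ending like _2 or _b are one class to them, and where a whole thing is asked for, a point or a joint stands for the part that bears it (a point fixed in the world has none). Each returns a list of dicts, best first, with "score" (0 to 1); they miss things now and then, are a little off and sometimes report something else, mostly with a low value. They report only what shows in the picture. A call takes as long as a camera call. They do not tell look-alikes from the thing itself.
- robot.spot_in(picture, query): "at" ([x, y, z] in m, in world coordinates, good to about 4 mm: the middle of the surface that is visible of it).
- robot.outline_of(picture, query): "region" (384x512 bool, what is visible of it).
- robot.place_of(picture, query): "at" ([x, y, z] in m, in world coordinates, good to about 4 mm: a listed point, or the origin of a listed thing).
The state is a dict: "time": time; "q": joint angles; "joint_velocities": joint speeds; "joint_torque": joint torques, N m; "position": TCP position; "tool_rot": TCP orientation; "ft_force": force on the tool from outside, world axes, zero at the start; "moment": the same for the moment, N m; "grip_width": finger opening in m; "grip_force": force on a finger pad.
Only numpy, scipy, OpenCV 4.12 (cv2) and the standard library are available. Lean on these libraries where they do the work, as an engineer would, in place of code of your own. Each camera call takes 0.05 s, during which the arm holds its last target. There are 200 camera calls.

## Working session

There is one attempt and no reset: what is moved stays moved. The work goes in short steps, Python scripts to look and compute and a tool call to move; the robot and the scene stay as the last step left them, time stands still between calls to the robot, and variables do not carry over. Pictures are saved under pics/ and viewed, at most 10 in all, crops included, and the job is handed in when it is done.

Besides the shell and the picture viewer there is one more tool, called after "Request:" as a command line: name --argument value ..., lists and objects as JSON in quotes. servo_tool: Moves the arm, as the interface text tells. Its arguments: {"type":"object","properties":{"rows":{"type":"array","items":{"type":"number"}},"newtons":{"type":"number"}},"required":["rows"]}

```bash
mkdir -p pics; cat > h.py <<'E'
from rig import robot
import numpy as np, cv2
from scipy.spatial.transform import Rotation as R
def save(p,n): cv2.imwrite('pics/'+n,cv2.cvtColor(p["pixels"],cv2.COLOR_RGB2BGR))
def ray(p,u,v,z):
    K=np.array(p["intrinsics"]);Rm=cv2.Rodrigues(np.array(p["rvec"],float))[0];t=np.array(p["tvec"],float).ravel()
    d=Rm.T@np.linalg.inv(K)@[u,v,1];c=-Rm.T@t
    return c+d*(z-c[2])/d[2]
def proj(p,X):
    return cv2.projectPoints(np.array(X,float).reshape(-1,3),np.array(p["rvec"],float),np.array(p["tvec"],float),np.array(p["intrinsics"],float),None)[0].reshape(-1,2)
E
python3 - <<'E'
from h import *
a=robot.camera("top");b=robot.camera("side")
print(robot.get_obs()["tool_rot"])
im=np.hstack([a["pixels"],b["pixels"]])
save(a,"top.png");save(b,"side.png")
for n in "stand mirror handle sight case mark console green_top yellow_top blue_top bottle mug jar".split():
  for k,p in(("top",a),("side",b)):
    r=robot.place_of(p,n); print(n,k,[(np.round(x["at"],3).tolist(),round(x["score"],2),np.round(proj(p,x["at"])[0]).tolist()) for x in r[:3]])
E
```

```text
[ 9.89519629e-01  1.44395078e-01  3.16840696e-05 -9.81628923e-04]
stand top [([0.624, 0.155, -0.003], 0.92, [197.0, 159.0])]
stand side [([0.626, 0.157, 0.0], 0.56, [282.0, 164.0])]Traceback (most recent call last):
  File "<stdin>", line 8, in <module>
ValueError: it knows: blue_top, bottle, case, console, green_top, hammer, handle, jar, mark, mug, screwdriver, sight, stand, tape, yellow_top
```

```bash
python3 - <<'E'
from h import *
a=robot.camera("top");b=robot.camera("side")
for n in "stand handle sight case mark console green_top yellow_top blue_top bottle mug jar".split():
  for k,p in(("top",a),("side",b)):
    r=robot.place_of(p,n); print(n,k,[(np.round(x["at"],3).tolist(),round(x["score"],2),np.round(proj(p,x["at"])[0]).tolist()) for x in r[:3]])
E
```

```text
stand top [([0.623, 0.154, 0.0], 0.94, [197.0, 159.0])]
stand side [([0.626, 0.162, 0.0], 0.82, [282.0, 164.0])]
handle top [([0.582, 0.236, 0.098], 0.38, [165.0, 165.0]), ([0.482, -0.277, 0.071], 0.22, [334.0, 197.0])]
handle side [([0.578, 0.233, 0.101], 0.63, [270.0, 135.0]), ([0.478, -0.275, 0.068], 0.55, [254.0, 238.0])]
sight top []
sight side [([0.749, -0.24, -0.001], 0.2, [331.0, 238.0])]
case top [([0.488, -0.068, -0.002], 0.87, [265.0, 200.0]), ([0.327, -0.157, 0.0], 0.61, [294.0, 249.0]), ([0.357, 0.015, -0.002], 0.6, [240.0, 241.0])]
case side [([0.36, 0.019, 0.004], 0.86, [219.0, 190.0]), ([0.324, -0.154, 0.003], 0.76, [209.0, 225.0]), ([0.49, -0.064, -0.004], 0.64, [254.0, 206.0])]
mark top [([0.361, 0.056, 0.06], 0.8, [226.0, 239.0]), ([0.303, -0.184, 0.062], 0.56, [305.0, 257.0])]
mark side [([0.3, -0.181, 0.065], 0.89, [200.0, 220.0]), ([0.462, -0.036, 0.055], 0.87, [245.0, 190.0]), ([0.214, -0.291, 0.064], 0.8, [172.0, 248.0])]
console top [([0.494, -0.325, -0.003], 0.64, [345.0, 197.0]), ([0.688, -0.39, -0.005], 0.32, [361.0, 139.0])]
console side [([0.495, -0.327, 0.0], 0.75, [261.0, 263.0])]
green_top top [([0.479, -0.277, 0.064], 0.62, [334.0, 198.0]), ([0.752, -0.244, -0.002], 0.48, [317.0, 120.0])]
green_top side [([0.48, -0.275, 0.07], 0.59, [255.0, 238.0])]
yellow_top top []
yellow_top side [([0.483, -0.326, 0.067], 0.61, [257.0, 251.0])]
blue_top top [([0.49, -0.066, -0.0], 0.69, [265.0, 199.0]), ([0.488, -0.38, 0.064], 0.61, [367.0, 195.0])]
blue_top side [([0.49, -0.38, 0.064], 0.46, [260.0, 266.0]), ([0.751, -0.24, -0.001], 0.41, [331.0, 238.0])]
bottle top [([0.604, 0.449, 0.001], 0.85, [106.0, 166.0])]
bottle side [([0.604, 0.456, -0.001], 0.97, [270.0, 123.0])]
mug top [([0.748, 0.314, 0.004], 0.82, [149.0, 123.0])]
mug side [([0.744, 0.319, -0.003], 0.8, [304.0, 140.0])]
jar top [([0.437, 0.393, -0.006], 0.58, [122.0, 217.0])]
jar side [([0.438, 0.396, -0.003], 0.45, [236.0, 132.0])]
```

View pics/top.png

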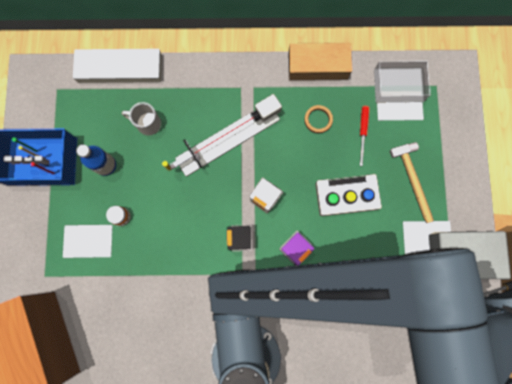

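View pics/side.png

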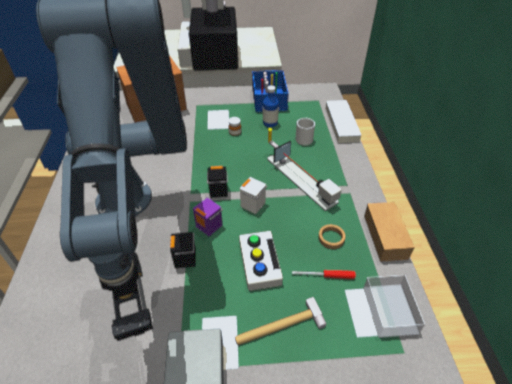

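The white case (top image ~265,195; side ~253,195), with its orange strip facing the mirror, fits the description. The black ones (238,237 top; 182,250 side) and the purple one (297,247 top) are look-alikes. The console keys run green, yellow, blue from left to right (333,198 / 351,197 / 368,195). The stand's mirror is at (188,155) and the yellow handle at (166,164).

Request:
servo_tool --rows '[1,0.0346,-0.0203,0,0,1,0.0346,-0.0203,0,0,1,0.0346,-0.0203,0,0,1,0.0346,-0.0203,0,0,1,0.0346,-0.0203,0,0]' --newtons 20

```text
time: 1.92
position: [0.3163, -0.4509, 0.1883]
tool_rot: [0.99, 0.144, 0.0, 0.0]
ft_force: [1.0, 0.3, -0.1]
grip_width: 0.0615
grip_force: 0.0
```

Request:
servo_tool --rows '[1,0.0346,-0.0203,0,0,1,0.0346,-0.0203,0,0,1,0.0346,-0.0203,0,0,1,0.0346,-0.0203,0,0,1,0.0346,-0.0203,0,0]'

```text
time: 2.33
position: [0.4534, -0.304, 0.1885]
tool_rot: [0.99, 0.144, 0.0, 0.0]
ft_force: [0.5, -0.5, 0.3]
grip_width: 0.0281
grip_force: 0.0
```

Request:
servo_tool --rows '[1,0.0346,-0.0203,0,0,1,0,0,0,0,1,0,0,0,0]'

```text
time: 2.58
position: [0.4808, -0.2743, 0.1883]
tool_rot: [0.989, 0.147, 0.0, 0.0]
ft_force: [0.6, -0.4, 0.1]
grip_width: 0.0085
grip_force: 0.0
```

```bash
cat >> h.py <<'E'
def totool(o,target):
    Rt=R.from_quat(o["tool_rot"]).as_matrix(); return np.round(Rt.T@(np.array(target)-o["position"]),4).tolist()
def wproj(o,p,X):
    "world points to wrist pixels (equidistant fisheye)"
    Rt=R.from_quat(o["tool_rot"]).as_matrix(); M=np.array(p["mount"]); K=np.array(p["intrinsics"])
    X=np.array(X,float).reshape(-1,3); T=(X-o["position"])@Rt
    C=(T-M[:3,3])@M[:3,:3]; th=np.arctan2(np.linalg.norm(C[:,:2],axis=1),C[:,2])
    d=C[:,:2]/np.linalg.norm(C[:,:2],axis=1)[:,None]
    return K[:2,2]+np.c_[K[0,0],K[1,1]]*d*th[:,None]
E
python3 - <<'E'
from h import *
o=robot.get_obs();p=robot.camera("wrist");s=robot.camera("side")
print(o["position"],o["tool_rot"],o["grip_width"]);save(p,"w1.png")
for k,c in (("w",p),("s",s)):
  for n in "green_top yellow_top blue_top console case mark stand handle".split():
    r=robot.place_of(c,n); print(k,n,[(np.round(x["at"],3).tolist(),round(x["score"],2)) for x in r[:3]], np.round(wproj(o,p,r[0]["at"])).tolist() if r else '')
E
```

```text
[ 0.4807842  -0.27434452  0.18833201] [9.89171490e-01 1.46764199e-01 6.44172599e-06 1.82490977e-04] 0.008513262430073778
w green_top [([0.478, -0.272, 0.065], 0.6)] [[247.0, 177.0]]
w yellow_top [] 
w blue_top [([0.489, -0.384, 0.064], 0.59)] [[343.0, 196.0]]
w console [([0.49, -0.323, 0.002], 0.85)] [[288.0, 169.0]]
w case [([0.487, -0.067, -0.002], 0.69), ([0.355, 0.019, 0.003], 0.59)] [[109.0, 120.0]]
w mark [([0.461, -0.041, 0.061], 0.89), ([0.358, 0.054, 0.06], 0.81), ([0.477, -0.27, 0.065], 0.52)] [[66.0, 138.0]]
w stand [([0.627, 0.156, -0.001], 0.79)] [[24.0, 13.0]]
w handle [] 
s green_top [([0.479, -0.276, 0.066], 0.53), ([0.53, -0.547, 0.002], 0.35)] [[251.0, 177.0]]
s yellow_top [([0.484, -0.326, 0.07], 0.6), ([0.492, -0.379, 0.065], 0.57)] [[296.0, 187.0]]
s blue_top [([0.49, -0.379, 0.067], 0.52)] [[340.0, 195.0]]
s console [([0.495, -0.327, 0.0], 0.86)] [[291.0, 166.0]]
s case [([0.247, -0.294, 0.0], 0.79), ([0.363, 0.018, 0.005], 0.7), ([0.488, -0.067, -0.001], 0.66)] [[219.0, 309.0]]
s mark [([0.212, -0.294, 0.061], 0.9), ([0.362, 0.055, 0.064], 0.82), ([0.3, -0.182, 0.066], 0.66)] [[210.0, 349.0]]
s stand [([0.628, 0.157, 0.001], 0.73)] [[23.0, 11.0]]
s handle [([0.578, 0.234, 0.1], 0.47), ([0.492, -0.066, -0.0], 0.15)] [[-53.0, 31.0]]
```

View pics/w1.png

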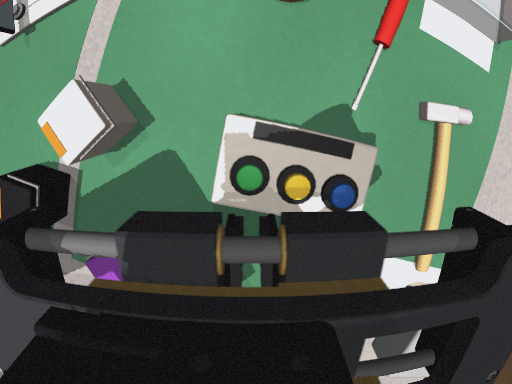

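Wrist view: green key (249,174), yellow (297,186), blue (341,192), all within about 3 px of the estimates. The white case with its orange strip is at (75,125). I'm over green, so I'll go down.

Request:
servo_tool --rows '[1,0,0,0.036,0,1,0,0,0.036,0,1,0,0,0.034,0,1,0,0,0.006,0,1,0,0,0,0]'

```text
time: 3.9
position: [0.478, -0.2748, 0.0742]
tool_rot: [0.99, 0.144, -0.002, -0.002]
ft_force: [0.4, -0.3, 0.1]
grip_width: 0.0005
grip_force: 0.0
```

Request:
servo_tool --rows '[1,0,0,0.003,0,1,0,0,0.003,0,1,0,0,0.003,0,1,0,0,0,0]'

```text
time: 4.23
position: [0.4802, -0.2766, 0.0683]
tool_rot: [0.99, 0.144, 0.001, 0.001]
ft_force: [-0.5, 0.2, 0.4]
grip_width: 0.0003
grip_force: 0.0
```

Request:
servo_tool --rows '[1,0,0,0.002,0,1,0,0,0.002,0,1,0,0,0.002,0,1,0,0,0,0]'

```text
time: 4.57
position: [0.4794, -0.276, 0.061]
tool_rot: [0.99, 0.144, -0.0, -0.0]
ft_force: [-0.8, -0.8, -0.1]
grip_width: 0.0
grip_force: 0.0
```

Request:
servo_tool --rows '[1,0,0,0.001,0,1,0,0,0.001,0,1,0,0,0,0]'

```text
time: 4.82
position: [0.4794, -0.2761, 0.059]
tool_rot: [0.99, 0.144, -0.0, -0.0]
ft_force: [0.1, 1.5, 0.2]
grip_width: 0.0006
grip_force: 0.0
```

Request:
servo_tool --rows '[1,0,0,0.001,0,1,0,0,0.001,0,1,0,0,0.001,0,1,0,0,0,0]'

```text
time: 5.15
position: [0.4794, -0.2761, 0.056]
tool_rot: [0.99, 0.144, -0.0, -0.0]
ft_force: [0.2, -0.1, -0.0]
grip_width: 0.0004
grip_force: 0.0
```

Request:
servo_tool --rows '[1,0,0,0.001,0,1,0,0,0.001,0,1,0,0,0,0]'

```text
time: 5.4
position: [0.4794, -0.2761, 0.0541]
tool_rot: [0.99, 0.144, -0.0, -0.0]
ft_force: [0.4, -0.5, 0.6]
grip_width: 0.0008
grip_force: 0.0
```

```bash
python3 - <<'E'
from h import *
o=robot.get_obs();s=robot.camera("side");w=robot.camera("wrist")
print(proj(s,[o["position"],[0.479,-0.275,0.065]]),o["ft_force"])
c=cv2.resize(s["pixels"][190:310,190:350],None,fx=4,fy=4,interpolation=cv2.INTER_CUBIC)
d=w["pixels"][120:300,150:390]; d=cv2.resize(d,(640,480))
save({"pixels":np.vstack([c[:300],cv2.resize(d,(400,300)) if 0 else d[:300]])},"c2.png")
E
```

```text
[[254.57503436 241.38775236]
 [254.40747548 239.09385979]] [ 0.35146796 -0.45649003  0.55192479]
```

View pics/c2.png

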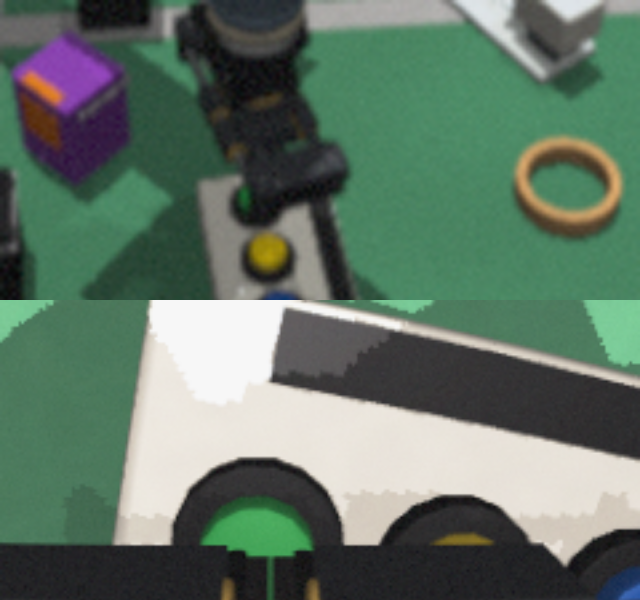

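The side crop shows the fingers over the green key (about 250,200 in the crop). In the wrist crop the tips line up with it, with no contact yet. I'll continue down.

Request:
servo_tool --rows '[1,0,0,0.001,0,1,0,0,0.001,0,1,0,0,0,0]'

```text
time: 5.75
position: [0.4794, -0.276, 0.0521]
tool_rot: [0.99, 0.144, -0.0, -0.0]
ft_force: [0.7, 0.2, 0.1]
grip_width: 0.0002
grip_force: 0.0
```

Request:
servo_tool --rows '[1,0,0,0.001,0,1,0,0,0.001,0,1,0,0,0,0]'

```text
time: 6.0
position: [0.4794, -0.2761, 0.0501]
tool_rot: [0.99, 0.144, -0.0, -0.0]
ft_force: [-0.1, -0.8, 0.0]
grip_width: 0.0003
grip_force: 0.0
```

Request:
servo_tool --rows '[1,0,0,0.001,0,1,0,0,0,0]'

```text
time: 6.17
position: [0.4795, -0.2761, 0.0491]
tool_rot: [0.99, 0.144, -0.0, -0.0]
ft_force: [0.4, 0.3, 0.5]
grip_width: 0.0002
grip_force: 0.0
```

```bash
python3 - <<'E'
from h import *
o=robot.get_obs();s=robot.camera("side");t=robot.camera("top");w=robot.camera("wrist")
print(o["position"],o["ft_force"],o["moment"],o["joint_torque"])
for k,c in (("w",w),("s",s),("t",t)):
  for n in "green_top yellow_top blue_top console".split():
    r=robot.place_of(c,n)+[]; q=robot.spot_in(c,n); print(k,n,[(np.round(x["at"],3).tolist(),round(x["score"],2)) for x in r[:2]+q[:1]])
# colour centroids in side & top for triangulation
P=[]
for c in(s,t):
    hsv=cv2.cvtColor(c["pixels"],cv2.COLOR_RGB2HSV); g=proj(c,[.489,-.38,.06])[0]; m=np.zeros(hsv.shape[:2],bool); x,y=g.astype(int); m[y-12:y+13,x-12:x+13]=1
    m&=(abs(hsv[...,0].astype(int)-108)<14)&(hsv[...,1]>140)&(hsv[...,2]>60); ys,xs=np.nonzero(m); P.append((xs.mean(),ys.mean())); print(len(xs),P[-1],g)
pm=[np.array(c["intrinsics"])@np.c_[cv2.Rodrigues(np.array(c["rvec"],float))[0],np.array(c["tvec"],float).ravel()] for c in(s,t)]
X=cv2.triangulatePoints(*pm,np.array(P[0])[:,None],np.array(P[1])[:,None]);print("blue tri",(X[:3]/X[3]).T)
E
```

```text
[ 0.47946356 -0.27611531  0.04909188] [0.43512269 0.3474581  0.54460085] [ 0.00071536  0.01951112 -0.0053165 ] [-1.06597028e-02 -4.17809629e+01 -1.08459762e+01  5.97130274e-02
 -2.93666648e-02  4.09502709e-04]
w green_top [([0.482, -0.271, 0.064], 0.91), ([0.489, -0.267, 0.061], 0.81)]
w yellow_top []
w blue_top [([0.488, -0.386, 0.064], 0.59), ([0.499, -0.383, 0.061], 0.54)]
w console [([0.489, -0.326, 0.001], 0.65), ([0.516, -0.308, 0.048], 0.57)]
s green_top []
s yellow_top [([0.486, -0.329, 0.069], 0.46), ([0.482, -0.328, 0.07], 0.39)]
s blue_top [([0.489, -0.382, 0.061], 0.41), ([0.49, -0.384, 0.067], 0.61)]
s console [([0.501, -0.368, 0.046], 0.8)]
t green_top [([0.751, -0.239, 0.025], 0.45)]
t yellow_top []
t blue_top []
t console []
68 (np.float64(259.55882352941177), np.float64(267.4117647058824)) [259.98244542 266.99444516]
0 (np.float64(nan), np.float64(nan)) [366.91772476 195.03436198]
blue tri [[nan nan nan]]<stdin>:11: RuntimeWarning: Mean of empty slice.
  ret = ret.dtype.type(ret / rcount)
```

```bash
python3 - <<'E'
from h import *
o=robot.get_obs();s=robot.camera("side");w=robot.camera("wrist")
Rt=R.from_quat(o["tool_rot"]).as_matrix(); T=lambda *a:o["position"]+Rt@np.array(a)
im=w["pixels"].copy(); 
for X,c in ((T(0,0,0),(255,0,0)),(T(0,0,-.07),(255,0,255)),([.482,-.275,.065],(0,255,255)),([.482,-.275,.045],(255,255,255))):
    u=wproj(o,w,X)[0]; print(u); cv2.drawMarker(im,tuple(int(v) for v in u),c,0,8,1)
x,y=(250,215)
A=cv2.resize(im[130:290,140:360],(800,582))[:300+0]
B=s["pixels"].copy()
for X,c in ((T(0,0,0),(255,0,0)),(T(0,0,-.07),(255,0,255)),(T(0,0,-.2),(255,255,0))):
    u=proj(s,X)[0];print(u);cv2.drawMarker(B,tuple(int(v) for v in u),c,0,4,1)
B=cv2.resize(B[180:280,180:340],(480,300),interpolation=cv2.INTER_CUBIC)
A=im[140:300,130:370];A=cv2.resize(A,(450,300))
save({"pixels":np.vstack([np.pad(A,((0,0),(0,30),(0,0))),B])},"c3.png")
E
```

```text
[249.58005011 211.72574876]
[248.95487043 259.1437948 ]
[248.79989189 215.66895819]
[248.99284405 206.16899292]
[254.61442251 242.30987431]
[254.52918806 228.87223166]
[254.35185288 200.91444293]
```

View pics/c3.png

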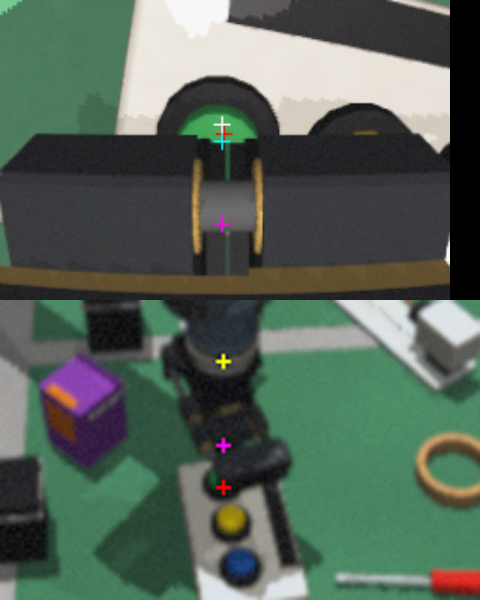

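The TCP's projection (red, 222,133 in the crop) lies on the green key, but no force registers. I'll triangulate the key height from w1.png and the side view.

```bash
python3 - <<'E'
from h import *
from scipy.optimize import least_squares
s=robot.camera("side");w=robot.camera("wrist")
o1=dict(position=np.array([0.4807842,-0.27434452,0.18833201]),tool_rot=[9.89171490e-01,1.46764199e-01,6.44e-06,1.82e-04])
o2=robot.get_obs()
w1=cv2.cvtColor(cv2.imread("pics/w1.png"),cv2.COLOR_BGR2RGB); s1=cv2.cvtColor(cv2.imread("pics/side.png"),cv2.COLOR_BGR2RGB)
def cen(im,h,u,r):
    hsv=cv2.cvtColor(im,cv2.COLOR_RGB2HSV).astype(int); x,y=map(int,u); m=np.zeros(im.shape[:2],bool); m[y-r:y+r,x-r:x+r]=1
    m&=(abs(hsv[...,0]-h)<13)&(hsv[...,1]>130)&(hsv[...,2]>50); ys,xs=np.nonzero(m); return np.array([xs.mean(),ys.mean()]),len(xs),(xs.min(),xs.max(),ys.min(),ys.max())
for n,h,X,u in(("green",68,[.479,-.274,.06],(249,174)),("yellow",25,[.484,-.327,.06],(297,186)),("blue",108,[.489,-.38,.06],(341,192))):
    a=cen(w1,h,u,24);b=cen(s1,h,proj(s,X)[0],9)
    f=lambda X:np.r_[wproj(o1,w,X)[0]-a[0],2*(proj(s,X)[0]-b[0])]
    r=least_squares(f,X);print(n,a,b,r.x.round(4),r.fun.round(1))
for z in(.05,.055,.06,.065):print(z,wproj(o2,w,[[.479+.015*np.cos(t),-.275+.015*np.sin(t),z] for t in(0.29,)]))
print(np.array(w["mount"]).round(3))
E
```

```text
green (array([249.13464991, 177.07540395]), 557, (np.int64(236), np.int64(262), np.int64(164), np.int64(190))) (array([253.75438596, 239.1754386 ]), 57, (np.int64(249), np.int64(258), np.int64(236), np.int64(243))) [ 0.4778 -0.274   0.0629] [-0.2  0.3  0.5  0.2]
yellow (array([296.94066318, 186.09773124]), 573, (np.int64(284), np.int64(310), np.int64(173), np.int64(199))) (array([256.45833333, 252.61111111]), 72, (np.int64(252), np.int64(261), np.int64(248), np.int64(257))) [ 0.4833 -0.3281  0.0631] [-0.3  0.5  0.9  0.2]
blue (array([341.92069632, 195.29400387]), 517, (np.int64(330), np.int64(354), np.int64(183), np.int64(208))) (array([259.52631579, 267.07894737]), 76, (np.int64(255), np.int64(264), np.int64(263), np.int64(271))) [ 0.4885 -0.3827  0.0633] [-0.3  0.5  0.8  0.1]
0.05 [[247.6515915  191.40209347]]
0.055 [[247.57139002 193.3447696 ]]
0.06 [[247.48725644 195.38503229]]
0.065 [[247.39890307 197.53021624]]
[[ 0.    -0.969 -0.248  0.067]
 [ 1.     0.    -0.     0.001]
 [ 0.    -0.248  0.969 -0.196]
 [ 0.     0.     0.     1.   ]]
```

Request:
servo_tool --rows '[1,0,0,0.001,0,1,0,0,0.001,0,1,0,0,0.001,0,1,0,0,0,0]'

```text
time: 8.05
position: [0.4794, -0.276, 0.046]
tool_rot: [0.99, 0.144, -0.0, -0.0]
ft_force: [-0.2, -0.7, -0.7]
grip_width: 0.0003
grip_force: 0.0
```

Request:
servo_tool --rows '[1,0,0,0.001,0,1,0,0,0.001,0,1,0,0,0,0]'

```text
time: 8.3
position: [0.4794, -0.2761, 0.044]
tool_rot: [0.99, 0.144, -0.0, -0.0]
ft_force: [-0.0, -0.0, -0.1]
grip_width: 0.0001
grip_force: 0.0
```

Request:
servo_tool --rows '[1,0,0,0.001,0,1,0,0,0.001,0,1,0,0,0,0]'

```text
time: 8.55
position: [0.4794, -0.2761, 0.042]
tool_rot: [0.99, 0.144, -0.0, -0.0]
ft_force: [-0.6, 0.8, -0.4]
grip_width: 0.0001
grip_force: 0.0
```

```bash
python3 - <<'E'
from h import *
o=robot.get_obs();w=robot.camera("wrist");print(o["position"],o["ft_force"],o["q"])
im=w["pixels"].copy()
for x in(-.0095,0,.0095):
  for d in(0,-.015,-.03): 
    Rt=R.from_quat(o["tool_rot"]).as_matrix();print(x,d,wproj(o,w,o["position"]+Rt@[x,0,d])[0].round(1))
save({"pixels":cv2.resize(im[170:290,180:320],(700,600))},"c4.png")
E
```

```text
[ 0.47944538 -0.27605762  0.04204889] [-0.56882622  0.82975312 -0.41985421] [-7.24428837e-01  6.45823291e-01  1.73280903e+00 -5.49307362e-06
  7.63310128e-01  5.56538961e-01]
-0.0095 0 [249.6 224.5]
-0.0095 -0.015 [249.5 232.7]
-0.0095 -0.03 [249.4 242.2]
0 0 [249.6 211.7]
0 -0.015 [249.5 219.2]
0 -0.03 [249.4 227.9]
0.0095 0 [249.6 198.6]
0.0095 -0.015 [249.5 205.2]
0.0095 -0.03 [249.3 212.9]
```

View pics/c4.png

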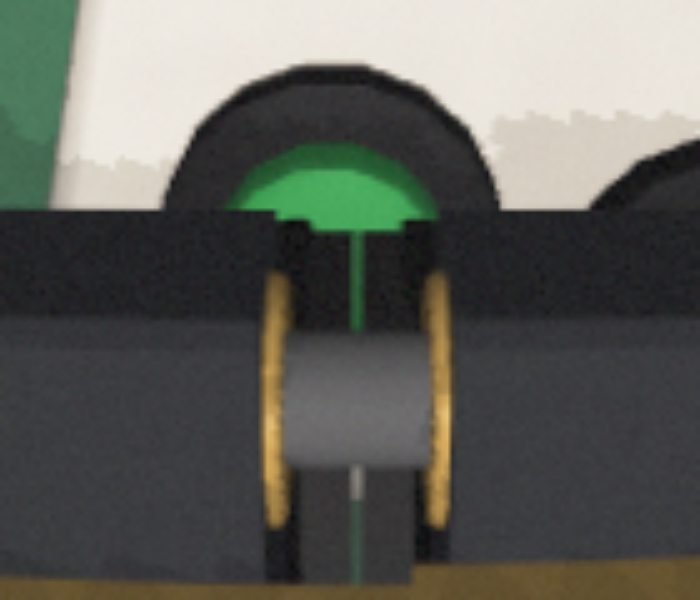

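Request:
servo_tool --rows '[1,0,0,0.001,0,1,0,0,0.001,0,1,0,0,0,0]'

```text
time: 8.85
position: [0.4794, -0.2761, 0.0401]
tool_rot: [0.99, 0.144, -0.0, -0.0]
ft_force: [1.1, -0.1, -1.4]
grip_width: 0.0005
grip_force: 0.0
```

Request:
servo_tool --rows '[1,0,0,0.001,0,1,0,0,0.001,0,1,0,0,0,0]'

```text
time: 9.1
position: [0.4794, -0.2761, 0.038]
tool_rot: [0.99, 0.144, -0.0, -0.0]
ft_force: [-0.4, -0.8, -0.7]
grip_width: 0.0004
grip_force: 0.0
```

Request:
servo_tool --rows '[1,0,0,0.001,0,1,0,0,0.001,0,1,0,0,0,0]'

```text
time: 9.35
position: [0.4794, -0.2761, 0.0361]
tool_rot: [0.99, 0.144, -0.0, -0.0]
ft_force: [-0.5, -0.6, 0.6]
grip_width: 0.0007
grip_force: 0.0
```

Request:
servo_tool --rows '[1,0,0,0.001,0,1,0,0,0.001,0,1,0,0,0,0]'

```text
time: 9.6
position: [0.4794, -0.276, 0.034]
tool_rot: [0.99, 0.144, -0.0, -0.0]
ft_force: [0.1, 0.4, 0.5]
grip_width: 0.0004
grip_force: 0.0
```

Request:
servo_tool --rows '[1,0,0,0.001,0,1,0,0,0.001,0,1,0,0,0,0]'

```text
time: 9.85
position: [0.4796, -0.2762, 0.0322]
tool_rot: [0.99, 0.144, 0.0, 0.0]
ft_force: [-0.2, -0.0, 1.3]
grip_width: 0.0005
grip_force: 0.7
```

```bash
python3 - <<'E'
from h import *
o=robot.get_obs();w=robot.camera("wrist");s=robot.camera("side");print(o["position"],o["ft_force"])
print("wrist col",w["pixels"][185:225:1,246].tolist())
im=w["pixels"][150:290,130:370]; B=s["pixels"][195:275,200:310]
save({"pixels":np.hstack([cv2.resize(im,(440,500)),cv2.resize(B,(360,500),interpolation=cv2.INTER_CUBIC)])},"c5.png")
E
```

```text
[ 0.4796208  -0.27623945  0.03223253] [-0.18282862 -0.00734516  1.28867026]
wrist col [[236, 231, 222], [152, 146, 137], [49, 47, 49], [30, 28, 29], [30, 30, 31], [31, 27, 30], [53, 50, 52], [53, 55, 57], [52, 54, 56], [49, 49, 50], [52, 53, 53], [42, 42, 43], [49, 46, 44], [52, 49, 51], [43, 41, 44], [48, 48, 47], [46, 45, 49], [45, 45, 45], [39, 71, 47], [32, 83, 45], [36, 89, 48], [46, 96, 55], [42, 101, 53], [49, 122, 67], [75, 171, 96], [77, 174, 98], [75, 173, 96], [76, 175, 96], [74, 172, 95], [75, 173, 94], [73, 169, 93], [40, 65, 45], [32, 31, 29], [31, 30, 31], [31, 30, 31], [26, 26, 25], [35, 33, 31], [27, 27, 32], [28, 23, 27], [30, 28, 28]]
```

View pics/c5.png

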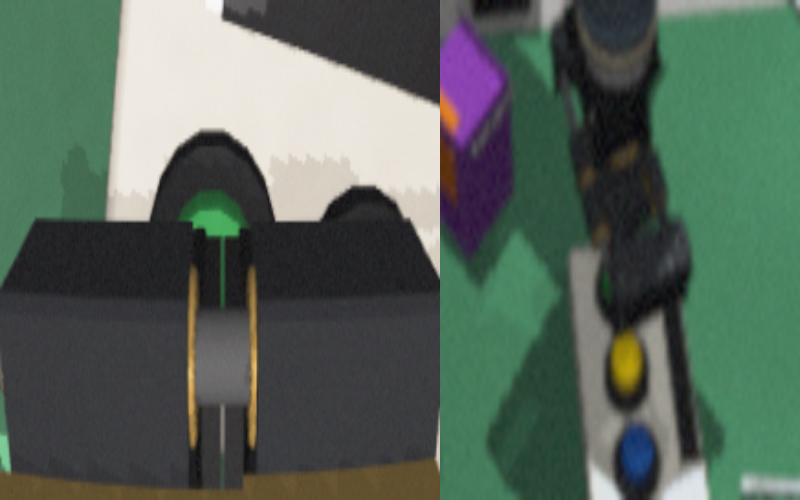

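First contact: fz is 1.3 N at a reported z of 0.032. The closed fingertips therefore end about 30 mm short of the nominal TCP. I'll press the rest of the travel, watching the force.

Request:
servo_tool --rows '[1,0,0,0.001,0,1,0,0,0.001,0,1,0,0,0.001,0,1,0,0,0,0]'

```text
time: 10.28
position: [0.4796, -0.2762, 0.0292]
tool_rot: [0.99, 0.144, 0.0, 0.0]
ft_force: [-0.2, -0.3, 3.4]
grip_width: 0.0003
grip_force: 1.4
```

Request:
servo_tool --rows '[1,0,0,0.001,0,1,0,0,0.001,0,1,0,0,0,0]'

```text
time: 10.53
position: [0.4797, -0.2762, 0.0273]
tool_rot: [0.99, 0.144, 0.0, 0.0]
ft_force: [0.0, 0.1, 4.7]
grip_width: 0.0006
grip_force: 1.9
```

Request:
servo_tool --rows '[1,0,0,0.001,0,1,0,0,0,0]'

```text
time: 10.7
position: [0.4796, -0.2763, 0.027]
tool_rot: [0.99, 0.144, 0.0, 0.0]
ft_force: [-0.7, 0.9, 8.4]
grip_width: 0.0006
grip_force: 4.1
```

Request:
servo_tool --rows '[1,0,0,0.001,0,1,0,0,0,0]'

```text
time: 10.87
position: [0.4797, -0.2763, 0.0269]
tool_rot: [0.99, 0.145, 0.0, 0.0]
ft_force: [-2.8, 1.3, 15.1]
grip_width: 0.0002
grip_force: 7.1
```

Request:
servo_tool --rows '[1,0,0,-0.01,0,1,0,0,-0.012,0,1,-0.0057,0.0254,0,0,1,-0.0056,0.0253,0,0,1,0,0,0,0]'

```text
time: 11.28
position: [0.4852, -0.3337, 0.0479]
tool_rot: [0.99, 0.143, 0.002, 0.003]
ft_force: [-0.7, -0.6, 0.5]
grip_width: 0.0005
grip_force: 0.0
```

Request:
servo_tool --rows '[1,0,0,0.005,0,1,0,0,0.005,0,1,0,0,0.003,0,1,0,0,0.002,0,1,0,0,0,0]'

```text
time: 11.7
position: [0.4822, -0.3263, 0.0314]
tool_rot: [0.989, 0.145, -0.001, -0.001]
ft_force: [-0.5, 1.0, 1.8]
grip_width: 0.0001
grip_force: 0.9
```

Request:
servo_tool --rows '[1,0,0,0.001,0,1,0,0,0.001,0,1,0,0,0.001,0,1,0,0,0,0]'

```text
time: 12.03
position: [0.4831, -0.3273, 0.0292]
tool_rot: [0.99, 0.144, -0.0, -0.0]
ft_force: [-0.9, 1.6, 3.0]
grip_width: 0.0006
grip_force: 1.4
```

Request:
servo_tool --rows '[1,0,0,0.001,0,1,0,0,0.001,0,1,0,0,0.001,0,1,0,0,0,0]'

```text
time: 12.37
position: [0.4833, -0.3277, 0.027]
tool_rot: [0.99, 0.144, 0.0, -0.0]
ft_force: [-0.9, 4.4, 8.1]
grip_width: 0.0005
grip_force: 4.0
```

Request:
servo_tool --rows '[1,0,0,0.001,0,1,0,0,0,0]'

```text
time: 12.53
position: [0.4833, -0.3277, 0.0269]
tool_rot: [0.99, 0.144, 0.0, -0.0]
ft_force: [-2.2, 4.2, 13.3]
grip_width: 0.0005
grip_force: 6.7
```

Request:
servo_tool --rows '[1,0,0,-0.01,0,1,0,0,-0.012,0,1,-0.0053,0.027,0,0,1,-0.0053,0.0267,0,0,1,0,0,0,0]'

```text
time: 12.95
position: [0.4909, -0.39, 0.0489]
tool_rot: [0.99, 0.143, 0.002, 0.005]
ft_force: [1.2, -0.9, -0.0]
grip_width: 0.0008
grip_force: 0.0
```

Request:
servo_tool --rows '[1,0,0,0,0,1,0,0,0.005,0,1,0,0,0.005,0,1,0,0,0.005,0,1,0,0,0,0]'

```text
time: 13.37
position: [0.4878, -0.381, 0.031]
tool_rot: [0.989, 0.145, -0.001, -0.001]
ft_force: [-0.0, 0.5, 1.9]
grip_width: 0.0006
grip_force: 1.0
```

Request:
servo_tool --rows '[1,0,0,0.001,0,1,0,0,0.001,0,1,0,0,0.001,0,1,0,0,0,0]'

```text
time: 13.7
position: [0.4882, -0.3817, 0.0292]
tool_rot: [0.99, 0.144, -0.0, -0.001]
ft_force: [-0.3, 2.2, 3.1]
grip_width: 0.0003
grip_force: 1.4
```

Request:
servo_tool --rows '[1,0,0,0.001,0,1,0,0,0.001,0,1,0,0,0.001,0,1,0,0,0,0]'

```text
time: 14.03
position: [0.4884, -0.3822, 0.0271]
tool_rot: [0.99, 0.144, 0.0, -0.0]
ft_force: [-1.5, 3.4, 7.7]
grip_width: 0.0004
grip_force: 3.8
```

All three keys bottomed in order. Next I lift, turn the tool so the fingers close along the handle's arc, and half open.

Request:
servo_tool --rows '[1,0,0,-0.02,0,1,0,0,-0.038,0,-0.3,0,0,-0.04,-7.1,-0.3,0,0,-0.04,-7.1,-0.3,0,0,-0.035,-7.1]'

```text
time: 14.45
position: [0.4889, -0.3836, 0.2017]
tool_rot: [0.945, 0.328, 0.0, 0.002]
ft_force: [-0.6, -1.0, -0.2]
grip_width: 0.0132
grip_force: 0.0
```

Request:
servo_tool --rows '[-0.3,0,0,0,-7.1,-0.3,0,0,0,-7.1,-0.3,0,0,0,-7.1,-0.3,0,0,0,-7.1,-0.3,0,0,0,-7.1]'

```text
time: 14.87
position: [0.4886, -0.3833, 0.1992]
tool_rot: [0.8, 0.6, -0.0, 0.001]
ft_force: [0.4, -0.4, -1.3]
grip_width: 0.0459
grip_force: 0.0
```

Request:
servo_tool --rows '[-0.3,0,0,0,-7.1,-0.3,0,0,0,-7.1,-0.3,0,0,0,-7.1,-0.3,0,0,0,-7.1,-0.3,0,0,0,0]'

```text
time: 15.28
position: [0.4886, -0.3832, 0.199]
tool_rot: [0.63, 0.777, -0.0, 0.001]
ft_force: [-0.8, -0.5, 0.1]
grip_width: 0.0563
grip_force: 0.0
```

```bash
python3 - <<'E'
from h import *
o=robot.get_obs();t=robot.camera("top");s=robot.camera("side");w=robot.camera("wrist")
print(o["position"],o["tool_rot"],o["grip_width"],o["q"])
for k,c in (("t",t),("s",s),("w",w)):
  for n in "stand handle case mark".split():
    r=robot.place_of(c,n); print(k,n,[(np.round(x["at"],3).tolist(),round(x["score"],2)) for x in r[:3]])
print(totool(o,[.535,.145,.2]))
E
```

```text
[ 0.48855141 -0.38319146  0.19896235] [ 6.29907427e-01  7.76669972e-01 -3.12562865e-04  5.38997250e-04] 0.05630993846602942 [-8.44613266e-01  5.10040932e-01  1.43265414e+00 -4.74320985e-04
  1.19773239e+00 -1.05236863e+00]
t stand [([0.624, 0.156, -0.001], 0.94)]
t handle [([0.581, 0.235, 0.1], 0.59), ([0.436, 0.394, -0.007], 0.18)]
t case []
t mark []
s stand [([0.626, 0.161, -0.003], 0.67)]
s handle [([0.604, 0.455, -0.0], 0.33)]
s case [([0.361, 0.018, 0.003], 0.97), ([0.245, -0.293, 0.002], 0.66), ([0.328, -0.155, 0.003], 0.61)]
s mark [([0.298, -0.18, 0.062], 0.89), ([0.357, 0.053, 0.065], 0.76), ([0.216, -0.291, 0.063], 0.68)]
w stand []
w handle []
w case [([0.252, -0.293, 0.001], 0.95)]
w mark [([0.213, -0.292, 0.062], 0.63), ([0.526, -0.549, -0.001], 0.18)]
[0.5072, 0.1545, -0.0016]
```

Request:
servo_tool --rows '[-0.3,0.037,0.013,0,0,-0.3,0.037,0.013,0,0,-0.3,0.037,0.013,0,0,-0.3,0.037,0.013,0,0,-0.3,0.037,0.013,0,0]'

```text
time: 16.45
position: [0.5142, -0.1865, 0.1994]
tool_rot: [0.631, 0.776, 0.0, 0.0]
ft_force: [0.5, -0.3, -0.4]
grip_width: 0.0562
grip_force: 0.0
```

Request:
servo_tool --rows '[-0.3,0.037,0.013,0,0,-0.3,0.037,0.013,0,0,-0.3,0.037,0.013,0,0,-0.3,0.037,0.013,0,0,-0.3,0.037,0.013,0,0]'

```text
time: 16.87
position: [0.54, 0.0082, 0.1995]
tool_rot: [0.631, 0.776, 0.0, 0.0]
ft_force: [1.0, -0.6, -0.8]
grip_width: 0.0563
grip_force: 0.0
```

Request:
servo_tool --rows '[-0.3,0.037,0.013,0,0,-0.3,0.037,0.013,0,0,-0.3,0.037,0.013,0,0,-0.3,0.037,0.013,0,0,-0.3,0.037,0.013,0,0]'

```text
time: 17.28
position: [0.5657, 0.2027, 0.1994]
tool_rot: [0.631, 0.776, 0.0, 0.0]
ft_force: [0.6, -0.5, -0.9]
grip_width: 0.0564
grip_force: 0.0
```

Request:
servo_tool --rows '[-0.3,0,0,0,0,-0.3,0,0,0,0]'

```text
time: 17.45
position: [0.5655, 0.2028, 0.1991]
tool_rot: [0.629, 0.777, -0.0, 0.0]
ft_force: [1.0, -0.4, 0.3]
grip_width: 0.0566
grip_force: 0.0
```

```bash
python3 - <<'E'
from h import *
o=robot.get_obs();w=robot.camera("wrist");o2=robot.get_obs();t=robot.camera("top");s=robot.camera("side")
print(o["position"],o["tool_rot"],o["grip_width"],o["q"])
for k,c in (("w",w),("t",t),("s",s)):
  for n in "stand handle case mark".split():
    r=robot.place_of(c,n); print(k,n,[(np.round(x["at"],3).tolist(),round(x["score"],2),np.round(wproj(o,w,x["at"])[0]).tolist()) for x in r[:3]])
save(w,"w6.png")
E
```

```text
[0.56550758 0.20283834 0.1991209 ] [ 6.28984821e-01  7.77417565e-01 -9.66365531e-06  1.53290316e-04] 0.056567172662192085 [ 1.58702462e-01  4.82567415e-01  1.48363200e+00 -2.61163561e-04
  1.17520276e+00 -5.14998554e-02]
w stand [([0.627, 0.153, 0.002], 0.69, [287.0, 208.0])]
w handle [([0.578, 0.234, 0.101], 0.78, [271.0, 153.0])]
w case []
w mark []
t stand [([0.623, 0.157, 0.001], 0.88, [285.0, 204.0])]
t handle [([0.488, -0.378, 0.065], 0.21, [160.0, 429.0])]
t case [([0.355, 0.015, -0.003], 0.81, [101.0, 251.0]), ([0.252, -0.295, -0.001], 0.7, [68.0, 356.0]), ([0.491, -0.066, -0.001], 0.59, [175.0, 311.0])]
t mark [([0.361, 0.053, 0.058], 0.98, [86.0, 246.0]), ([0.21, -0.294, 0.062], 0.91, [40.0, 367.0]), ([0.304, -0.186, 0.061], 0.79, [69.0, 350.0])]
s stand [([0.625, 0.158, -0.001], 0.87, [287.0, 203.0])]
s handle [([0.578, 0.236, 0.099], 0.6, [271.0, 151.0])]
s case [([0.488, -0.067, -0.001], 0.98, [173.0, 311.0]), ([0.246, -0.291, 0.002], 0.93, [65.0, 354.0]), ([0.361, 0.018, 0.004], 0.65, [103.0, 252.0])]
s mark [([0.305, -0.177, 0.062], 0.87, [68.0, 347.0]), ([0.359, 0.052, 0.065], 0.79, [83.0, 249.0]), ([0.454, -0.04, 0.06], 0.75, [144.0, 316.0])]
```

View pics/w6.png

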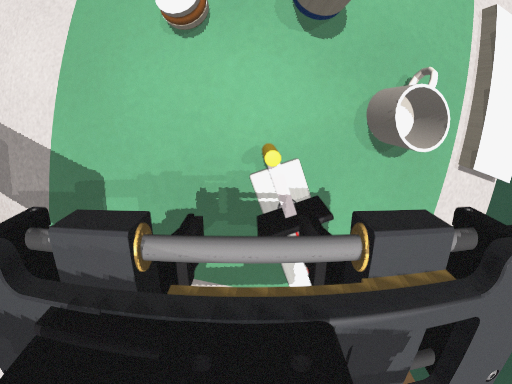

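The wrist view shows the handle's pin top at (273,158), as predicted. I'll go over it and lower to a reported z of 0.073, which works whether or not the tips are 30 mm short.

Request:
servo_tool --rows '[-0.3,0.0143,0.0099,0,0,-0.3,0.0143,0.0099,0,0,-0.3,0,0,0.02,0,-0.3,0,0,0.02,0,-0.3,0,0,0,0]'

```text
time: 18.62
position: [0.5763, 0.2324, 0.1554]
tool_rot: [0.63, 0.776, -0.003, -0.002]
ft_force: [-0.3, -0.9, -0.8]
grip_width: 0.0566
grip_force: 0.0
```

Request:
servo_tool --rows '[-0.3,0,0,0.02,0,-0.3,0,0,0.02,0,-0.3,0,0,0.015,0,-0.3,0,0,0.01,0,-0.3,0,0,0,0]'

```text
time: 19.03
position: [0.5779, 0.2323, 0.0926]
tool_rot: [0.631, 0.776, -0.002, -0.001]
ft_force: [0.2, 0.1, 0.3]
grip_width: 0.0566
grip_force: 0.0
```

```bash
python3 - <<'E'
from h import *
o=robot.get_obs();w=robot.camera("wrist");s=robot.camera("side")
print(o["position"],o["ft_force"])
print(wproj(o,w,[[.579,.235,.127],o["position"]]))
B=s["pixels"][85:185,225:335]
hsv=cv2.cvtColor(w["pixels"],cv2.COLOR_RGB2HSV).astype(int); m=(abs(hsv[...,0]-27)<6)&(hsv[...,1]>170)&(hsv[...,2]>120); ys,xs=np.nonzero(m); print(len(xs),np.median(xs),np.median(ys))
save({"pixels":np.hstack([cv2.resize(w["pixels"][140:300,130:370],(420,360)),cv2.resize(B,(380,360),interpolation=cv2.INTER_CUBIC)])},"c7.png")
E
```

```text
[0.57787276 0.23229739 0.09256663] [0.16732007 0.14923545 0.31858301]
[[254.64860337 226.47010935]
 [251.87352524 211.40772864]]
556 254.0 213.5
```

View pics/c7.png

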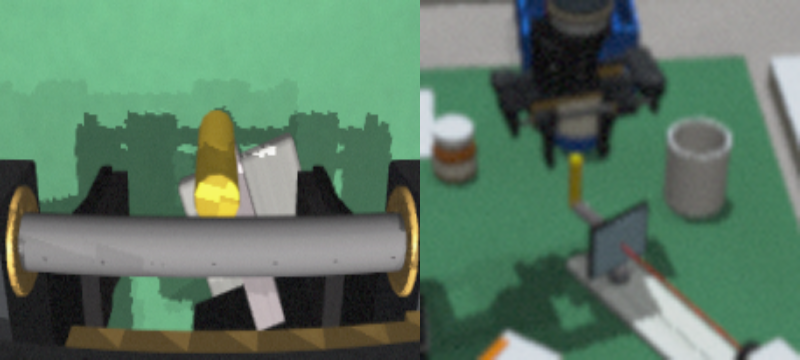

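The side crop shows the tips just level with the pin's top (575,160), and the pin is centred between the fingers (wrist crop 217,197). The tips really are short, so I'll lower a bit more while keeping the crossbar off the pin top, then grip.

Request:
servo_tool --rows '[-0.3,0.002,0.001,0.006,0,-0.3,0,0,0.006,0,-0.3,0,0,0.005,0,-0.3,0,0,0,0]'

```text
time: 19.47
position: [0.5791, 0.2348, 0.0763]
tool_rot: [0.631, 0.776, -0.001, -0.001]
ft_force: [-0.9, -0.5, -0.0]
grip_width: 0.0566
grip_force: 0.0
```

Request:
servo_tool --rows '[1,0,0,0,0,1,0,0,0,0,1,0,0,0,0,1,0,0,0,0,1,0,0,0,0]' --newtons 25

```text
time: 19.88
position: [0.58, 0.2349, 0.0775]
tool_rot: [0.631, 0.776, 0.0, 0.0]
ft_force: [-1.0, -0.6, -0.3]
grip_width: 0.0308
grip_force: 0.0
```

Request:
servo_tool --rows '[1,0,0,0,0,1,0,0,0,0,1,0,0,0,0,1,0,0,0,0]'

```text
time: 20.22
position: [0.5795, 0.2348, 0.0773]
tool_rot: [0.631, 0.776, -0.0, -0.0]
ft_force: [-0.9, -1.1, 0.2]
grip_width: 0.0151
grip_force: 25.0
```

```bash
python3 - <<'E'
from h import *
o=robot.get_obs();P=np.array([.625,.157]);Rt=R.from_quat(o["tool_rot"]).as_matrix()
a0=np.arctan2(*(o["position"][:2]-P)[::-1]);print(np.degrees(a0))
m=np.array([.461,-.041])-P;q=(a0-np.pi-np.arctan2(m[1],m[0]))%(2*np.pi)/2;print("q",q)
A=a0-np.linspace(0,q,11);H=P+.09*np.c_[np.cos(A),np.sin(A)];D=np.diff(H,axis=0)
print((np.c_[D,np.zeros(10)]@Rt).round(4)[:,:2])
E
```

```text
120.30725382504319
q 0.6103558018826989
[[ 0.0016  0.0053]
 [ 0.0013  0.0053]
 [ 0.0009  0.0054]
 [ 0.0006  0.0055]
 [ 0.0003  0.0055]
 [-0.0001  0.0055]
 [-0.0004  0.0055]
 [-0.0007  0.0054]
 [-0.0011  0.0054]
 [-0.0014  0.0053]]
```

Request:
servo_tool --rows '[1,0.0016,0.0053,0,0,1,0.0013,0.0053,0,0,1,0.0009,0.0054,0,0,1,0.0006,0.0055,0,0,1,0.0003,0.0055,0,0]'

```text
time: 20.63
position: [0.6057, 0.2455, 0.0773]
tool_rot: [0.631, 0.776, -0.0, -0.0]
ft_force: [-2.2, -0.5, 2.2]
grip_width: 0.0154
grip_force: 25.0
```

Request:
servo_tool --rows '[1,-0.0001,0.0055,0,0,1,-0.0004,0.0055,0,0,1,-0.0007,0.0054,0,0,1,-0.0011,0.0054,0,0,1,-0.0014,0.0053,0,0]'

```text
time: 21.05
position: [0.633, 0.2476, 0.0773]
tool_rot: [0.631, 0.776, 0.0, -0.0]
ft_force: [-3.0, 2.7, 2.4]
grip_width: 0.0152
grip_force: 25.0
```

Request:
servo_tool --rows '[1,0,0,0,0,1,0,0,0,0]'

```text
time: 21.22
position: [0.6331, 0.2476, 0.0773]
tool_rot: [0.631, 0.776, 0.001, -0.0]
ft_force: [-2.0, 3.4, 3.6]
grip_width: 0.015
grip_force: 25.0
```

```bash
python3 - <<'E'
from h import *
o=robot.get_obs();s=robot.camera("side");t=robot.camera("top")
print(o["position"],o["ft_force"],o["grip_width"])
for k,c in (("t",t),("s",s)):
  for n in "stand case mark sight handle".split():
    for f in(robot.place_of,): print(k,n,[(np.round(x["at"],3).tolist(),round(x["score"],2)) for x in f(c,n)[:3]])
print(proj(s,[[.625,.157,.062],[.461,-.041,.062]]),proj(t,[[.625,.157,.062],[.461,-.041,.062]]))
x=cv2.resize(s["pixels"][135:225,225:345],(480,360),interpolation=cv2.INTER_CUBIC)
y=cv2.resize(t["pixels"][85:220,170:290],(320,360),interpolation=cv2.INTER_CUBIC)
save({"pixels":np.hstack([x,y])},"c8.png")
E
```

```text
[0.63309436 0.24755091 0.07732843] [-1.99961198  3.41115416  3.60461926] 0.015047073337493935
t stand [([0.624, 0.156, 0.0], 0.65)]
t case [([0.487, -0.067, 0.0], 0.94), ([0.255, -0.294, -0.002], 0.72), ([0.326, -0.158, 0.0], 0.69)]
t mark [([0.301, -0.181, 0.058], 0.76), ([0.364, 0.054, 0.058], 0.74), ([0.622, 0.155, 0.002], 0.71)]
t sight [([0.626, 0.158, 0.066], 0.43)]
t handle []
s stand [([0.628, 0.159, 0.0], 0.62)]
s case [([0.328, -0.152, 0.001], 0.86), ([0.49, -0.067, -0.003], 0.77), ([0.362, 0.019, 0.004], 0.74)]
s mark [([0.213, -0.293, 0.062], 0.63), ([0.459, -0.036, 0.06], 0.59), ([0.3, -0.178, 0.063], 0.56)]
s sight []
s handle [([0.632, 0.242, 0.099], 0.56)]
[[282.72029415 153.02016327]
 [245.19691429 189.42442582]] [[193.37102194 154.05157315]
 [257.34797427 205.24490061]]
```

View pics/c8.png

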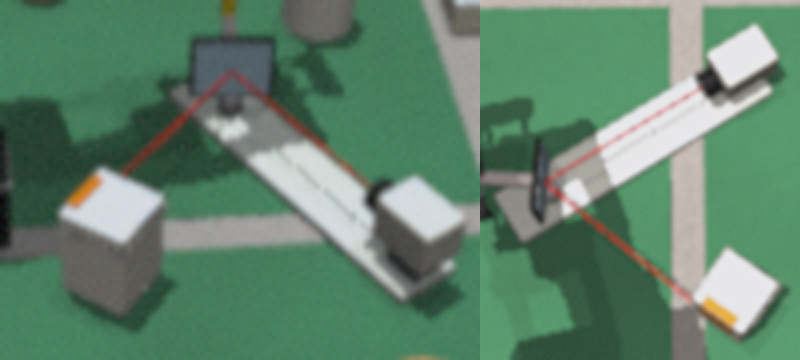

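The top crop shows the reflected red line from the mirror (549,185) to the case wall near its orange strip (720,313). The side crop shows it ending at (122,175), just behind the case's top edge. I'll measure the offset numerically.

```bash
cat > m.py <<'E'
from h import *
o=robot.get_obs()
ts=[robot.camera("top") for _ in range(4)]; t=dict(ts[-1]); im=np.mean([c["pixels"].astype(float) for c in ts],0)
s=robot.camera("side"); r,g,b=im[...,0],im[...,1],im[...,2]
P=np.array([.625,.157])
# red line: sub-pixel centroid of redness across rows between mirror and case
pts=[]
for k in np.linspace(.2,.8,40):
    a=proj(t,[.625,.157,.062])[0];e=proj(t,[.461,-.041,.062])[0];d=(e-a)/np.linalg.norm(e-a);n=np.array([-d[1],d[0]])
    off=np.arange(-5,5.01,.25);xy=(a+k*(e-a)+off[:,None]*n).astype(np.float32)
    v=cv2.remap((r-(g+b)/2).astype(np.float32),xy[:,:1],xy[:,1:],cv2.INTER_LINEAR).ravel();v=v-np.median(v);v[v<.4*v.max()]=0
    if v.max()>15: pts.append(ray(t,*(a+k*(e-a)+(v@off/v.sum())*n),.062)[:2])
pts=np.array(pts);c=pts.mean(0);d=np.linalg.svd(pts-c)[2][0];d*=np.sign(d@(np.array([.461,-.041])-P))
print(len(pts),"beam angle",np.degrees(np.arctan2(d[1],d[0])),"passes pivot by mm",1e3*np.cross(d,P-c))
for nm,cam,I in(("top",t,im),("side",s,s["pixels"].astype(float))):
    u=proj(cam,[.463,-.043,.1])[0].astype(int);w=np.zeros(I.shape[:2],bool);w[u[1]-12:u[1]+13,u[0]-12:u[0]+13]=1
    m=w&(I[...,0]>140)&(I[...,0]-I[...,2]>90)&(I[...,0]-I[...,1]>25)&(I[...,1]-I[...,2]>30);ys,xs=np.nonzero(m)
    X=np.array([ray(cam,x,y,.1)[:2] for x,y in zip(xs,ys)]);C=X.mean(0);a=np.linalg.svd(X-C)[2][0];L=(X-C)@a
    n=np.array([-a[1],a[0]]);n*=np.sign(n@(P-C));M=C+n*.004
    k=np.linalg.solve(np.c_[d,-a],M-c);print(nm,len(xs),"strip",C.round(4),"dir",np.degrees(np.arctan2(a[1],a[0])).round(1),"len",np.ptp(L).round(3),"beam lateral from mark mm",(1e3*k[1]).round(1),"perp offset (+ = mark to left/ccw)",(1e3*np.cross(d,M-c)).round(1),"dist",np.linalg.norm(M-P).round(3), "mark angle",np.degrees(np.arctan2(*(M-P)[::-1])).round(2))
E
python3 -W ignore m.py
```

```text
40 beam angle -129.09765844090336 passes pivot by mm -2.8038416386722482
top 56 strip [ 0.4666 -0.0471] dir -125.9 len 0.039 beam lateral from mark mm -123.5 perp offset (+ = mark to left/ccw) 6.9 dist 0.258 mark angle -126.94
side 19 strip [ 0.4633 -0.0424] dir -128.7 len 0.038 beam lateral from mark mm -210.5 perp offset (+ = mark to left/ccw) 1.5 dist 0.257 mark angle -128.14
```

The strip lies along an edge nearly parallel to the beam, so I'll check numerically which wall actually bears the mark.

```bash
python3 -W ignore - <<'E'
from h import *
t=robot.camera("top");s=robot.camera("side")
for nm,c in(("top",t),("side",s)):
    Rm=cv2.Rodrigues(np.array(c["rvec"],float))[0];cp=-Rm.T@np.array(c["tvec"],float).ravel();print(nm,"campos",cp.round(2))
    I=c["pixels"].astype(float)
    hsv=cv2.cvtColor(c["pixels"],cv2.COLOR_RGB2HSV)
    # case outline and top-face rectangle (bright white)
    u=proj(c,[.4885,-.067,.1])[0].astype(int)
    w=np.zeros(I.shape[:2],np.uint8);w[u[1]-22:u[1]+23,u[0]-22:u[0]+23]=1
    m=((I.min(2)>165)&(hsv[...,1]<40)&(w>0))
    org=(w>0)&(I[...,0]-I[...,2]>60)&(I[...,0]-I[...,1]>15)&(hsv[...,0]>8)&(hsv[...,0]<25)
    n,lab=cv2.connectedComponents((m|org).astype(np.uint8));l=np.bincount(lab[lab>0]).argmax()
    ys,xs=np.nonzero(lab==l);X=np.array([ray(c,x,y,.1)[:2] for x,y in zip(xs,ys)],np.float32)
    print(" top face rect (mm,deg)",cv2.minAreaRect(X*1000))
    for yaw in(50,140,-130,-40):
        a=np.radians(yaw);nv=np.array([np.cos(a),np.sin(a),0]);tv=np.array([-np.sin(a),np.cos(a),0]);C=np.array([.4885,-.067,0])
        p=C+.035*nv+[0,0,.062];vis=nv@(cp-p)>0
        cols=[]
        for dz in(-.012,0,.012):
            x,y=proj(c,p+[0,0,dz])[0];cols.append(I[int(round(y)),int(round(x))].astype(int).tolist())
        st=proj(c,C+.031*nv+[0,0,.1])[0].round().astype(int)
        print(" wall",yaw,"visible",bool(vis),(nv@(cp-p)/np.linalg.norm(cp-p)).round(2),cols,"strip place",I[st[1],st[0]].astype(int).tolist())
    ys,xs=np.nonzero(org);print(" orange px",len(xs))
    print(" rows:");[print("  ",y,''.join('O' if org[y,x] else ('#' if m[y,x] else '.') for x in range(u[0]-20,u[0]+21))) for y in range(u[1]-16,u[1]+22)]
E
```

```text
top campos [ 0.29 -0.03  1.35]
 top face rect (mm,deg) ((504.5104675292969, -41.131561279296875), (126.2696533203125, 76.45783996582031), 53.741676330566406)
 wall 50 visible False -0.1 [[230, 231, 233], [231, 231, 233], [231, 231, 233]] strip place [230, 231, 233]
 wall 140 visible True 0.11 [[103, 90, 69], [116, 82, 56], [171, 134, 85]] strip place [226, 173, 76]
 wall -130 visible True 0.05 [[115, 121, 110], [100, 108, 98], [100, 108, 98]] strip place [199, 196, 195]
 wall -40 visible False -0.16 [[231, 231, 233], [231, 231, 233], [230, 230, 232]] strip place [218, 218, 220]
 orange px 86
 rows:
   178 ########........##.......................
   179 ########.......####......................
   180 ########......#######....................
   181 ########......########...................
   182 ########.....###########.................
   183 ########....#############................
   184 ########....##############...............
   185 ########...#################.............
   186 ########..###################............
   187 ########.#####################...........
   1
[... 3125 characters left out ...]
..............
   194 ....................####.................
   195 .........................................
   196 .........................................
   197 .........................................
   198 .........................................
   199 .........................................
   200 .........................................
   201 .........................................
   202 .........................................
   203 .........................................
   204 .........................................
   205 .........................................
   206 .........................................
   207 .........................................
```

```bash
cat > m2.py <<'E'
from h import *
P=np.array([.625,.157,.062]);M0=np.array([.460,-.040,.062])
for nm in("top","side"):
    cs=[robot.camera(nm) for _ in range(3)];c=cs[-1];I=np.mean([x["pixels"].astype(float) for x in cs],0)
    red=(I[...,0]-(I[...,1]+I[...,2])/2).astype(np.float32);hsv=cv2.cvtColor(I.astype(np.uint8),cv2.COLOR_RGB2HSV)
    a,e=proj(c,[P,M0]);d=(e-a)/np.linalg.norm(e-a);n=np.array([-d[1],d[0]]);off=np.arange(-5,5.01,.25);pts=[]
    for k in np.linspace(.15,.75,50):
        xy=(a+k*(e-a)+off[:,None]*n).astype(np.float32);v=cv2.remap(red,xy[:,:1],xy[:,1:],cv2.INTER_LINEAR).ravel();v=v-np.median(v)
        if v.max()>20: v[v<.4*v.max()]=0;pts.append(ray(c,*(a+k*(e-a)+(v@off/v.sum())*n),.062)[:2])
    pts=np.array(pts,np.float32);vx,vy,x0,y0=cv2.fitLine(pts,cv2.DIST_HUBER,0,1e-4,1e-4).ravel();b=np.array([vx,vy]);b*=np.sign(b@(M0-P)[:2]);c0=np.array([x0,y0])
    X,Y=np.meshgrid(np.linspace(.41,.57,321),np.linspace(-.15,.02,341));uv=proj(c,np.c_[X.ravel(),Y.ravel(),np.full(X.size,.1)]).astype(np.float32)
    J=cv2.remap(I.astype(np.float32),uv[:,:1],uv[:,1:],cv2.INTER_LINEAR).reshape(X.shape+(3,))
    org=(J[...,0]>170)&(J[...,0]-J[...,2]>70)&(J[...,1]>105);m=((J.min(2)>(195 if nm=="top" else 180))|org).astype(np.uint8)
    m=cv2.morphologyEx(m,cv2.MORPH_CLOSE,np.ones((13,13)));m=cv2.morphologyEx(m,cv2.MORPH_OPEN,np.ones((51,51)) if 0 else cv2.getStructuringElement(2,(61,61)))
    yy,xx=np.nonzero(m);rc=cv2.minAreaRect(np.c_[X[yy,xx],Y[yy,xx]].astype(np.float32)*1000);C=np.array(rc[0])/1000;th=np.radians(rc[2]%90+90)
    M=C+.035*np.array([np.cos(th),np.sin(th)]);O=np.c_[X[org],Y[org]].mean(0)
    print(nm,len(pts),"beam deg",np.degrees(np.arctan2(b[1],b[0])).round(2),"rect",np.round(rc[0]),np.round(rc[1]),"normal",np.degrees(th).round(1),"strip",O.round(4),"mark",M.round(4),"mark ccw of beam mm",(1e3*np.cross(b,M-c0)).round(1),"pivot ccw mm",(1e3*np.cross(b,P[:2]-c0)).round(1),"mark deg from P",np.degrees(np.arctan2(*(M-P[:2])[::-1])).round(2))
E
python3 -W ignore m2.py
```

```text
Traceback (most recent call last):
  File "m2.py", line 12, in <module>
    J=cv2.remap(I.astype(np.float32),uv[:,:1],uv[:,1:],cv2.INTER_LINEAR).reshape(X.shape+(3,))
      ~~~~~~~~~^^^^^^^^^^^^^^^^^^^^^^^^^^^^^^^^^^^^^^^^^^^^^^^^^^^^^^^^^
cv2.error: OpenCV(4.12.0) /io/opencv/modules/imgproc/src/imgwarp.cpp:1713: error: (-215:Assertion failed) dst.cols < SHRT_MAX && dst.rows < SHRT_MAX && src.cols < SHRT_MAX && src.rows < SHRT_MAX in function 'remap'
```

```bash
sed -i 's/J=cv2.remap.*/uv=uv.reshape(X.shape+(2,));J=cv2.remap(I.astype(np.float32),uv[...,0],uv[...,1],cv2.INTER_LINEAR)/' m2.py; python3 -W ignore m2.py
```

```text
top 50 beam deg -129.28 rect [490. -63.] [71. 71.] normal 143.6 strip [ 0.4685 -0.0443] mark [ 0.4622 -0.0423] mark ccw of beam mm -3.1 pivot ccw mm -3.3 mark deg from P -129.24
side 46 beam deg -129.36 rect [486. -63.] [66. 68.] normal 143.3 strip [ 0.4645 -0.0431] mark [ 0.458  -0.0416] mark ccw of beam mm -0.5 pivot ccw mm 2.6 mark deg from P -130.05
```

In both cameras the beam (−129.3°) passes about 2 mm counter-clockwise of the mark's centre, and both place the mark wall's normal at about 143°. I'll nudge it slightly clockwise and re-measure.

Request:
servo_tool --rows '[1,-0.0001,0.0004,0,0,1,0,0,0,0,1,0,0,0,0]'

```text
time: 22.87
position: [0.6328, 0.2475, 0.0773]
tool_rot: [0.631, 0.776, 0.0, -0.0]
ft_force: [-1.9, 4.7, 2.6]
grip_width: 0.015
grip_force: 25.0
```

```bash
python3 -W ignore m2.py; python3 - <<'E'
from h import *
o=robot.get_obs();print(o["time"],o["position"],o["ft_force"],o["grip_width"],o["grip_force"])
E
```

```text
top 50 beam deg -129.96 rect [490. -63.] [71. 71.] normal 143.6 strip [ 0.4682 -0.0443] mark [ 0.4623 -0.0422] mark ccw of beam mm 0.0 pivot ccw mm -3.2 mark deg from P -129.24
side 48 beam deg -129.75 rect [486. -63.] [66. 68.] normal 142.6 strip [ 0.4645 -0.0431] mark [ 0.4584 -0.0413] mark ccw of beam mm 1.5 pivot ccw mm 2.8 mark deg from P -130.03
23.1667 [0.63285382 0.24746932 0.07738033] [-2.0228252   5.02813645  1.71882994] 0.015329416227766016 25.00063866376877
```

The beam now passes within about 1.5 mm of the mark centre in both cameras, and the grip is steady at 25 N. I'll hand in.

```bash
python3 -c "
from rig import robot
print(robot.hand_in())"
```

```text
the job is handed in; nothing more can be done
None
```

I pressed green, yellow and blue fully down in that order, and handed in with the handle gripped and the red line aimed within about 1.5 mm of the mark's centre in plan. However, the marked wall measured about 90° away from facing the mirror, not roughly toward it as described. The line therefore only grazes that wall, so I can't confirm the camera sees the mark; I left the case where it stood.

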